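# Square a parcel into the measuring gauge and close the jaw on it

### The arm

A 7-joint arm with a two-finger parallel gripper is mounted at the origin on the work surface. World frame = base frame: x ahead of the robot, y to its left, z up, the work surface at z = 0. Lengths are in m, angles in degrees, forces in N, time in s.
With the tool pointing down it reaches from about 0.425 to 0.875 m from the base axis. Payload 4.7 kg.
Tool frame: the origin (TCP) lies midway between the tips of the shut fingers; the grasp point (between the pads) lies 19 mm behind it (env.grasp_offset is the z of the grasp point in the tool frame, in m); z points along the fingers, y is the direction in which the jaws open and shut (so a half turn about z gives the same grasp; the last joint's range is limited). The gripper opens to 85 mm and grips with 20 to 120 N. Pads are 22 mm wide; open, the fingers measure 114 mm over their backs; the gripper's body (76 mm by 85 mm) begins 54 mm behind the grasp point. The pads swing forward as they close: fully open they stand 13 mm farther back than shut.
Start: joints at [-71.729, 18.392, -4.016, 83.108, 1.295, 78.541, -3.26], TCP at [0.195, 0.62, 0.231] pointing down, gripper open.
Joint ranges: [-163.93, 163.93], [-17.29, 119.83], [-79.2, 71.16], [3.27, 140.29], [-89.18, 269.18], [5.43, 117.66], [-154.24, 154.24]. Speed limits (degrees/s): [147.25, 147.25, 180, 180, 180, 180, 180].

### API

Orientations are given as a 3x3 rotation matrix whose columns are the frame's x, y, z axes.
In Python, from cell import env gives the robot as it stands. The module is installed in compiled form; this text tells all that it offers.
- The arm moves only by the shell command python3 -m inch 'ROWS' [OPENING] [FORCE]. ROWS is JSON, a list of rows, each a list of 2 entries, a list of its own where there are three numbers: the shift along the world's x, y, z in units of 25 mm (1.0 is 25 mm), then the turn, a rotation vector about the world's x, y, z in units of 6 degrees (1.0 is 6 degrees). A call has 1 to 5 rows; each row is the pose to reach, as a shift and turn from the pose commanded when the call began; what a row does not reach only later rows make up. A row lasts 1/12 s, in which the tool goes at most 41.7 mm and 7.16 degrees, less where a joint would pass 70% of its speed; a pose out of reach is approached as far as the arm can. A call with a gripper value outside its range is refused whole. OPENING is the gripper command: -1 is shut, 1 is fully open, values between are in proportion, set as the call begins (- or left out, the last holds). The fingers move at their own pace and stop on an object; FORCE is the grip in N (left out, the last holds). Time passes only in rows, so rows that repeat a pose let the fingers close. It gives the time, the measured TCP pose, the force and the opening at its end, in the units of the state.
- env.sense(): the state, without advancing time (a new reading comes with each control period).
- env.camera(name): name is "scene" or "top"; returns a dict with "img" (400x640x3 uint8, red, green, blue), "fx", "fy", "cx", "cy" (pixels), "dist_coeffs" ([k1, k2, p1, p2, k3] as OpenCV has them; the pictures are not rectified), "pose" (4x4, takes a point from camera to world coordinates). Camera axes: x right, y up, looking along -z (the intrinsics and any distortion apply to the point x, -y, -z); pixel columns grow to the right and rows downward; lengths in m; the calibration is good to about 2 mm. A picture is of the moment at which its call begins. There is no depth.
- env.close_job(): hands the job in, once; it reports no verdict.
The state is a dict: "time": time; "joint_positions": joint angles; "qvel": joint speeds; "joint_efforts": joint torques, N m; "position": TCP position; "tool_rot": TCP orientation; "wrist_force": force on the tool from outside, world axes, zero at the start; "torque": the same for the moment, N m; "opening": finger opening in m.
Only numpy, scipy, OpenCV 4.12 (cv2) and the standard library are available. Lean on these libraries where they do the work, as an engineer would, in place of code of your own. Each camera call takes 0.05 s, during which the arm holds its last target.

### The job

Set the flat oblong carton up for measuring: push it along the bench until it lies flush against both the back rail and the end stop of the parcel gauge, with the gauge's sliding jaw pushed up against its other end. Only push, with the fingertips or the outside of the fingers: do not grip or lift the carton or the jaw, do not force the gauge, and leave everything else on the bench where it is.

Things in the scene. Friction and masses are not known exactly. Their poses are not given: they have to be found in the camera images.
- gauge: The parcel gauge: two aluminium rails fixed to the bench at right angles, 18 mm thick, 45 mm high. Origin: their inner corner, at bench height; x away from the robot (turned up to 0.18 rad), y left. Back rail: inner face is the plane x = 0, from y = 0 to -462 mm. End stop: inner face is the plane y = 0, from x = 0 to -110 mm. The parcel belongs in this corner (x < 0, y < 0), on the bench.
- parcel: The flat oblong carton to measure, plain cardboard, rigid: 90 mm along its x, 140 mm along its y, 60 mm high, 0.28 to 0.56 kg. Origin: centre of its underside. It starts between jaw and end stop, clear of both rails, turned up to 0.35 rad from the gauge's axes. Its +x face goes to the back rail, its +y face to the end stop.
- jaw (a joint): The gauge's sliding jaw, in m along the back rail: at 0 its parcel face is at y = -364 mm of the gauge; it grows to the left (gauge +y, towards the end stop), at most 0.30, and is 0.224 when the face is 140 mm from the end stop. About 2.5 N of friction; it stays where it is left.
- jaw_face (a point): Point on the jaw's parcel face (looks to gauge +y), 60 mm in front of the back rail, 30 mm above the bench. The jaw is an upright steel blade square to the rail, 12 mm thick (to -y of this point), from the rail to 122 mm in front of it, 4 to 56 mm above the bench. Its black shoe, 60 mm high, rides on the rail, reaching 50 mm to -y of the face and 8 mm in front of the rail.
- tall_carton: The tall, nearly cube-like carton, 80 x 80 x 105 mm, left of the gauge; not the parcel to measure. Loose bystander. Origin: centre of its underside.
- tape_roll: Roll of clear tape lying flat, 90 mm across, 48 mm high, behind the back rail. Loose bystander. Origin: centre of its underside.
- can: Closed can, 60 mm across, 100 mm high, behind the back rail. Loose bystander. Origin: centre of its underside.
- jar: Lidded jar, 64 mm across, 85 mm high, behind the back rail. Loose bystander. Origin: centre of its underside.
- marker: Marker pen lying on the bench, 125 x 17 x 17 mm, on the robot side of the gauge, towards its right end. Loose bystander. Origin: centre of its underside.
- tape_dispenser: Bench tape dispenser, 140 x 50 mm, 84 mm high, left of the gauge, nearer the robot. Loose bystander. Origin: centre of its underside.
- stapler: Stapler, 140 x 36 mm, about 57 mm high, right of the gauge. Loose bystander. Origin: centre of its underside.

How it is judged (in metres and radians):
At the end, for the whole second after the job is handed in: The parcel lies flat on the bench in the corner of the gauge, its far face within 4 mm of the back rail and its left face within 4 mm of the end stop (at its middle), square within 0.045 rad, the jaw face within 4 mm of its right end, all at rest (x of parcel in the frame of gauge between -0.049 and -0.041 m and y of parcel in the frame of gauge between -0.074 and -0.066 m and angle between the x axis of parcel and the x axis of gauge, either way round below 0.045 rad and y of jaw_face in the frame of parcel above -0.074 m and height (world z) of parcel below 0.004 m and linear speed of parcel below 0.01 m/s and velocity of joint jaw between -0.01 and 0.01 m/s and angle between parcel's own z axis and vertical below 0.04 rad); the robot touches nothing.
It fails at once if the parcel is lifted off the bench or tipped (height (world z) of parcel above 0.01 m or angle between parcel's own z axis and vertical above 0.15 rad).
It fails at once if the gauge or its jaw is gripped, or pressed with more than 38 N (contact force between the fingers and gauge above 38 N).
It fails at once if another thing on the bench is moved by more than 20 mm (distance of any of tall_carton, tape_roll, can, jar, marker, tape_dispenser, stapler from where it was at the start of the episode above 0.02 m).
It also fails if it takes over 54 s, if anything falls off the work surface, if the arm or the gripper's body presses on something with over 40 N, if the wrist force passes 120 N, or if a joint passes its speed limit or range.

## Working session

There is one attempt and no reset: what is moved stays moved. The work goes in short steps, Python scripts to look and compute and a shell command to move; the robot and the scene stay as the last step left them, time stands still between calls to the robot, and variables do not carry over. Pictures are saved under pics/ and viewed, and the job is handed in when it is done.

```bash
mkdir -p pics
python3 - <<'E'
from cell import env
import cv2
s=env.sense(); print(s['time'],s['position'],s['opening'],s['wrist_force']); print(s['tool_rot'])
for n in ('scene','top'):
    c=env.camera(n); cv2.imwrite(f'pics/{n}0.png',c['img'][:,:,::-1]); print(n,c['fx'],c['fy'],c['cx'],c['cy'],c['dist_coeffs'],c['pose'])
E
```

```text
0.0 [0.19494709 0.61950981 0.23022569] 0.08518509160386435 [-0.37752408 -0.8893573  -0.05228459]
[[-9.53904959e-01  3.00108414e-01 -5.19809747e-04]
 [ 3.00108859e-01  9.53903197e-01 -1.83426207e-03]
 [-5.46292998e-05 -1.90571119e-03 -9.99998183e-01]]
scene 463.5793750073887 463.5793750073887 323.24201040156163 195.81180553665934 [0.03345807 0.         0.         0.         0.        ] [[ 0.87697728 -0.4008311   0.26503825  0.96017542]
 [ 0.48035295  0.71620174 -0.50627671 -0.74096217]
 [ 0.01311059  0.57130508  0.82063306  1.21924972]
 [ 0.          0.          0.          1.        ]]
top 390.6361091946917 390.6361091946917 324.5783227491181 204.15431240267142 [-0.09750317  0.          0.          0.          0.        ] [[-0.0225576   0.98762263 -0.15521825  0.4510401 ]
 [-0.99941185 -0.02628769 -0.02202052 -0.02232405]
 [-0.02582829  0.15463023  0.98763475  1.05556005]
 [ 0.          0.          0.          1.        ]]
```

View pics/scene0.png

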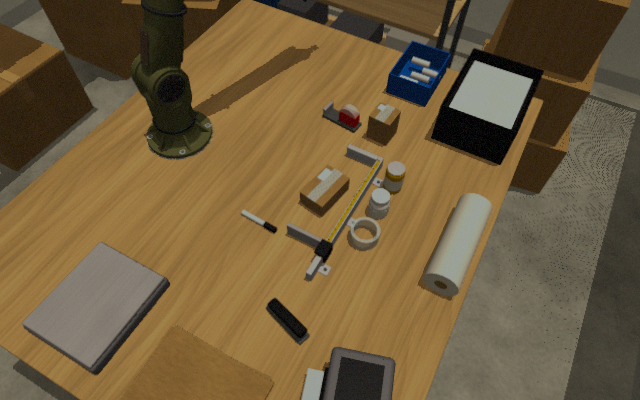

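View pics/top0.png

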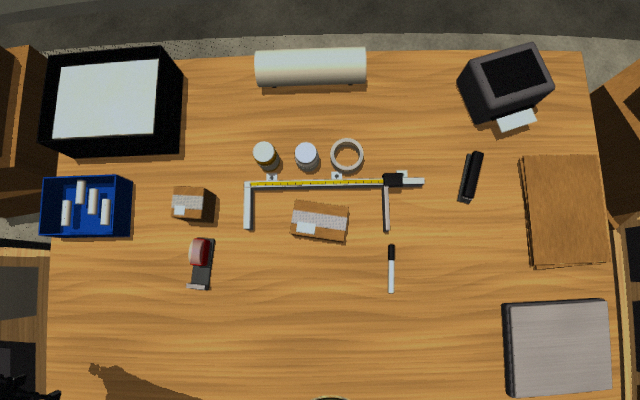

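The top view shows the end stop at about (249,205), the back rail along row 183, the jaw blade at about (386,207) and the parcel at about (320,222). The marker is at (391,268). I'll zoom in to get corners.

```bash
cat > h.py <<'E'
import numpy as np, cv2
from cell import env
def ray(c,uv):
    K=np.array([[c['fx'],0,c['cx']],[0,c['fy'],c['cy']],[0,0,1]])
    p=cv2.undistortPoints(np.array(uv,float).reshape(-1,1,2),K,np.array(c['dist_coeffs'],float)).reshape(-1,2)
    d=np.c_[p[:,0],-p[:,1],-np.ones(len(p))]@c['pose'][:3,:3].T
    return c['pose'][:3,3],d
def onz(c,uv,z):
    o,d=ray(c,uv); return o+d*((z-o[2])/d[:,2])[:,None]
def proj(c,P):
    R=c['pose'][:3,:3];q=(np.atleast_2d(P)-c['pose'][:3,3])@R; q=q*[1,-1,-1]
    K=np.array([[c['fx'],0,c['cx']],[0,c['fy'],c['cy']],[0,0,1]])
    return cv2.projectPoints(q,np.zeros(3),np.zeros(3),K,np.array(c['dist_coeffs'],float))[0].reshape(-1,2)
def crop(img,x0,y0,x1,y1,k,fn):
    a=cv2.resize(img[y0:y1,x0:x1,::-1],None,fx=k,fy=k,interpolation=cv2.INTER_CUBIC)
    for x in range((x0//20+1)*20,x1,20):
        cv2.putText(a,str(x),((x-x0)*k,10),0,.35,(0,0,255),1); cv2.line(a,((x-x0)*k,12),((x-x0)*k,18),(0,0,255),1)
    for y in range((y0//20+1)*20,y1,20):
        cv2.putText(a,str(y),(0,(y-y0)*k),0,.35,(0,0,255),1)
    cv2.imwrite(fn,a)
E
python3 - <<'E'
import cv2
from h import *
t=cv2.imread('pics/top0.png')[:,:,::-1]; crop(t,235,160,435,300,4,'pics/t1.png')
t=cv2.imread('pics/scene0.png')[:,:,::-1]; crop(t,270,135,410,285,4,'pics/s1.png')
E
```

```text
(no output)
```

View pics/t1.png

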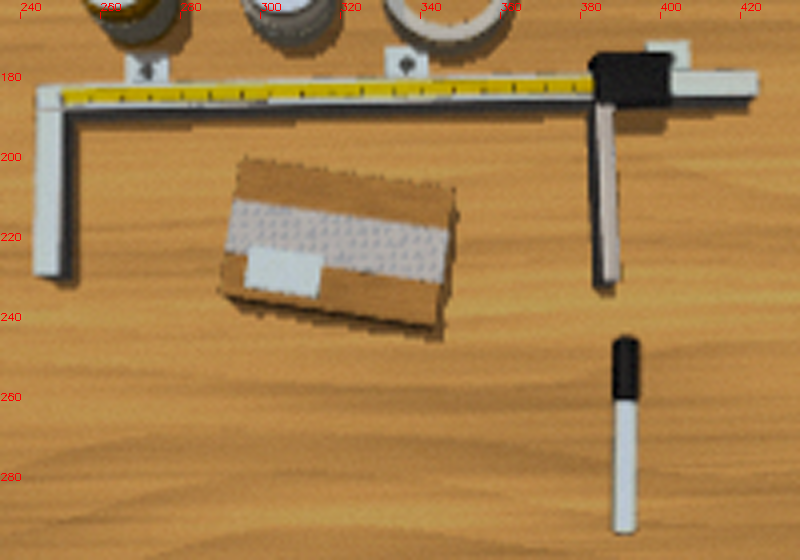

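View pics/s1.png

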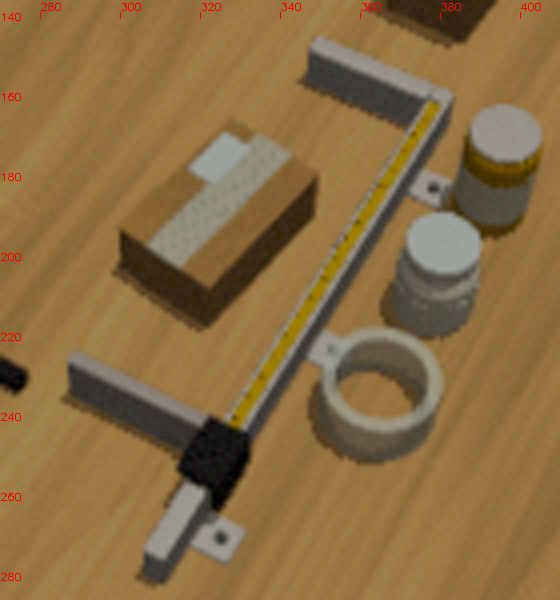

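The top crop shows the corner's inner edge at about (250.4,186.6) and the back rail's top front edge running to (382,184). The parcel's top corners are at about (295,198.5), (348.5,206.5), (344,242) and (290,233).

```bash
cat > m0.py <<'E'
from h import *
c=env.camera('top'); s=env.camera('scene')
f=lambda a,x0,y0:[(x0+(u+.5)/4-.5,y0+(v+.5)/4-.5) for u,v in a]
print('gauge top', onz(c,f([(63,108),(590,97),(58,275),(757,95)],235,160),.045).round(4).tolist())
print('gauge scene', onz(s,f([(425,97),(232,415),(315,40),(300,70)],270,135),.045).round(4).tolist())
P=onz(c,f([(241,155),(455,187),(437,328),(221,292)],235,160),.06);print('parcel top',P.round(4).tolist(),np.linalg.norm(np.diff(P,axis=0),axis=1))
P=onz(s,f([(233,122),(318,178),(208,284),(121,230)],270,135),.06);print('parcel sc',P.round(4).tolist(),np.linalg.norm(np.diff(P,axis=0),axis=1))
print('jaw blade top L/R near end,far', onz(c,f([(603,280),(618,280),(596,105),(612,107)],235,160),.056).round(4).tolist())
print('marker',onz(c,f([(625,338),(624,532)],235,160),.012).round(4).tolist())
E
python3 m0.py
```

```text
gauge top [[0.6623, 0.1966, 0.045], [0.6599, -0.1528, 0.045], [0.551, 0.1992, 0.045], [0.6584, -0.2633, 0.045]]
gauge scene [[0.6605, 0.1967, 0.045], [0.6643, -0.1423, 0.045], [0.5541, 0.2075, 0.045], [0.5581, 0.1723, 0.045]]
parcel top [[0.6247, 0.0766, 0.06], [0.6001, -0.0613, 0.06], [0.5098, -0.047, 0.06], [0.5361, 0.0904, 0.06]] [0.14001138 0.09139183 0.13988782]
parcel sc [[0.5413, 0.0862, 0.06], [0.6259, 0.0695, 0.06], [0.5988, -0.0596, 0.06], [0.5167, -0.0487, 0.06]] [0.08619505 0.13199545 0.08278205]
jaw blade top L/R near end,far [[0.538, -0.1543, 0.056], [0.5377, -0.1639, 0.056], [0.6522, -0.155, 0.056], [0.6506, -0.1654, 0.056]]
marker [[0.5027, -0.173, 0.012], [0.3758, -0.1669, 0.012]]
```

```bash
python3 -m inch '[[[0.7,-1.5,0],[0,0,0.9]],[[1.4,-3,0],[0,0,1.9]],[[2.1,-4.5,0],[0,0,2.8]],[[2.8,-6,0],[0,0,2.8]],[[3.5,-7.5,0],[0,0,2.8]]]' 1; python3 -m inch '[[[0.7,-1.5,0],[0,0,0]],[[1.4,-3,0],[0,0,0]],[[2.1,-4.5,0],[0,0,0]],[[2.8,-6,0],[0,0,0]],[[3.5,-7.5,0],[0,0,0]]]'
```

```text
time: 0.62
position: [0.2831, 0.4305, 0.2311]
tool_rot: [[-1.0, 0.011, -0.0], [0.011, 1.0, -0.0], [0.0, -0.0, -1.0]]
wrist_force: [1.2, -0.1, 0.9]
opening: 0.085
time: 1.03
position: [0.3705, 0.243, 0.2314]
tool_rot: [[-1.0, 0.011, 0.0], [0.011, 1.0, 0.001], [-0.0, 0.001, -1.0]]
wrist_force: [0.3, -0.3, 0.6]
opening: 0.0855
```

```bash
python3 -m inch '[[[0.7,-1.5,0],[0,0,0]],[[1.4,-3,0],[0,0,0]],[[2.1,-4.5,0],[0,0,0]],[[2.8,-6,0],[0,0,0]],[[3.2,-7.5,0],[0,0,0]]]'; python3 -m inch '[[[0.4,-1.4,0],[0,0,0]],[[0.4,-1.4,-1.5],[0,0,0]],[[0.4,-1.4,-3],[0,0,0]],[[0.4,-1.4,-4.5],[0,0,0]],[[0.4,-1.4,-6],[0,0,0]]]'
python3 - <<'E'
from h import *
for n in('top','scene'):
    c=env.camera(n); cv2.imwrite(f'pics/{n}1.png',c['img'][:,:,::-1])
E
```

```text
time: 1.45
position: [0.4512, 0.0553, 0.2315]
tool_rot: [[-1.0, 0.012, 0.001], [0.012, 1.0, 0.0], [-0.001, 0.0, -1.0]]
wrist_force: [1.2, 0.5, 0.1]
opening: 0.0852
time: 1.87
position: [0.4601, 0.0223, 0.0802]
tool_rot: [[-1.0, 0.012, 0.001], [0.012, 1.0, 0.001], [-0.001, 0.001, -1.0]]
wrist_force: [0.3, 0.4, -0.8]
opening: 0.0856
```

View pics/scene1.png

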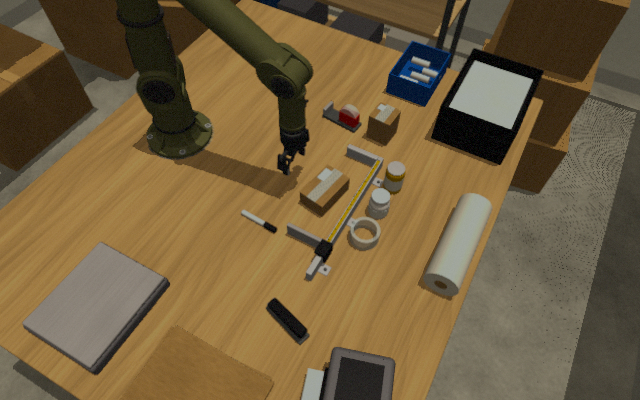

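View pics/top1.png

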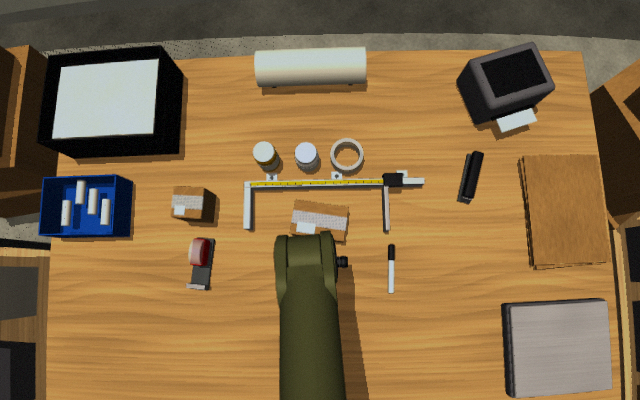

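The fingers are at scene (287,168), clear in front of the parcel's near face at about (312,185). The top view is hidden by the arm. Next: lower, then push with both fingers towards +x.

```bash
python3 -m inch '[[[0,0,-1.2],[0,0,0]],[[0,0,-2.2],[0,0,0]],[[0,0,-2.6],[0,0,0]],[[0,0,-2.6],[0,0,0]]]'; python3 -m inch '[[[0.5,0,0],[0,0,0]],[[0.9,0,0],[0,0,0]],[[1.2,0,0],[0,0,0]],[[1.5,0,0],[0,0,0]],[[1.8,0,0],[0,0,0]]]';python3 -m inch '[[[0.25,0,0],[0,0,0]],[[0.5,0,0],[0,0,0]],[[0.75,0,0],[0,0,0]],[[1.0,0,0],[0,0,0]],[[1.2,0,0],[0,0,0]]]'
python3 - <<'E'
from h import *
for n in('top','scene'):
    c=env.camera(n); cv2.imwrite(f'pics/{n}2.png',c['img'][:,:,::-1])
    if n=='scene': crop(c['img'],250,120,410,270,4,'pics/s2.png')
E
```

```text
time: 2.3
position: [0.4593, 0.0225, 0.016]
tool_rot: [[-1.0, 0.011, -0.003], [0.011, 1.0, -0.001], [0.003, -0.001, -1.0]]
wrist_force: [-1.2, 0.0, 0.7]
opening: 0.0854
time: 2.72
position: [0.5062, 0.0227, 0.0173]
tool_rot: [[-1.0, 0.012, 0.001], [0.012, 1.0, 0.001], [-0.001, 0.001, -1.0]]
wrist_force: [-2.8, -0.7, 1.2]
opening: 0.0854
time: 3.13
position: [0.5356, 0.0226, 0.0161]
tool_rot: [[-1.0, 0.011, -0.0], [0.011, 1.0, 0.0], [0.0, 0.0, -1.0]]
wrist_force: [-2.6, -0.3, 0.8]
opening: 0.0853
```

View pics/s2.png

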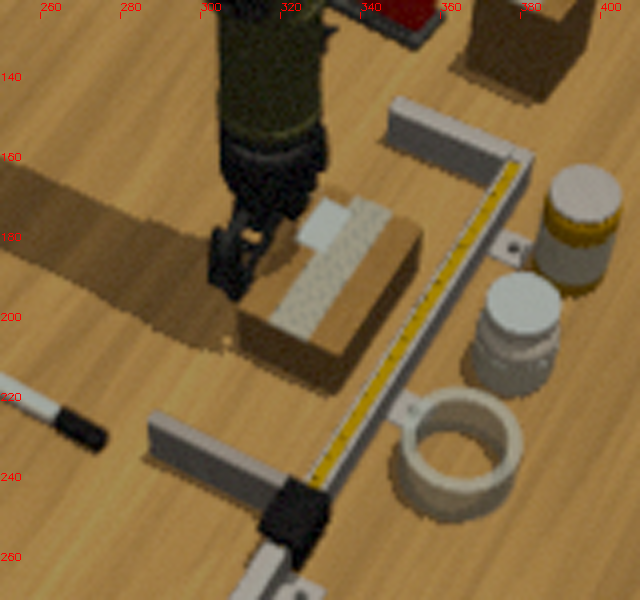

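The parcel is now square to the rail. Its far-right corner is at about scene (354,208), still some 25 mm short of the rail.

```bash
python3 -m inch '[[[0.15,0,0],[0,0,0]],[[0.3,0,0],[0,0,0]],[[0.45,0,0],[0,0,0]],[[0.6,0,0],[0,0,0]],[[0.7,0,0],[0,0,0]]]';python3 -m inch '[[[0.08,0,0],[0,0,0]],[[0.16,0,0],[0,0,0]],[[0.24,0,0],[0,0,0]]]'
```

```text
time: 3.65
position: [0.5533, 0.0227, 0.0163]
tool_rot: [[-1.0, 0.011, 0.001], [0.011, 1.0, 0.0], [-0.001, 0.0, -1.0]]
wrist_force: [-1.2, 0.2, -1.1]
opening: 0.0856
time: 3.9
position: [0.5586, 0.0225, 0.0163]
tool_rot: [[-1.0, 0.012, -0.0], [0.012, 1.0, 0.0], [0.0, 0.0, -1.0]]
wrist_force: [-2.4, 1.0, -1.2]
opening: 0.0852
```

Run:
```python
from h import *
c=env.camera('scene'); crop(c['img'],250,120,410,270,4,'pics/s3.png')
```

```text
(no output)
```

View pics/s3.png

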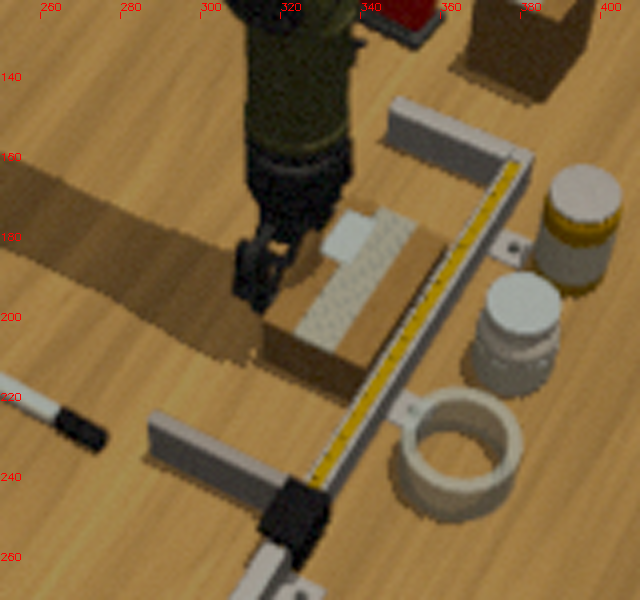

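The far edge is nearly at the rail. I'll creep on until the force rises.

```bash
python3 -m inch '[[[0.05,0,0],[0,0,0]],[[0.1,0,0],[0,0,0]],[[0.15,0,0],[0,0,0]]]';python3 -m inch '[[[0.04,0,0],[0,0,0]],[[0.08,0,0],[0,0,0]],[[0.08,0,0],[0,0,0]]]'
```

```text
time: 4.2
position: [0.5593, 0.0225, 0.0163]
tool_rot: [[-1.0, 0.011, -0.007], [0.011, 1.0, 0.001], [0.007, 0.001, -1.0]]
wrist_force: [-14.1, -1.0, 12.3]
opening: 0.0856
time: 4.45
position: [0.5593, 0.0225, 0.016]
tool_rot: [[-1.0, 0.011, -0.011], [0.011, 1.0, 0.001], [0.011, 0.001, -1.0]]
wrist_force: [-16.4, -0.3, 12.3]
opening: 0.0855
```

Contact with the rail at TCP x = 0.559. I'll back off, lift, shut the gripper and go to the right of the jaw.

```bash
python3 -m inch '[[[-0.4,0,0],[0,0,0]],[[-1.2,0,0],[0,0,0]],[[-1.6,0,0.4],[0,0,0]],[[-1.6,0,1.9],[0,0,0]],[[-1.6,0,3.4],[0,0,0]]]';python3 -m inch '[[[0,-0.5,1.4],[0,0,0]],[[0,-1.5,2.4],[0,0,0]],[[0.6,-3,2.9],[0,0,0]],[[1.2,-4.5,2.9],[0,0,0]],[[1.8,-6,2.9],[0,0,0]]]' -1
python3 -m inch '[[[0.7,-1.4,0],[0,0,0]],[[1.4,-2.8,0],[0,0,0]],[[1.4,-3.5,-1],[0,0,0]],[[1.4,-3.5,-2.5],[0,0,0]],[[1.4,-3.5,-3],[0,0,0]]]'
python3 - <<'E'
from h import *
c=env.camera('scene'); crop(c['img'],250,120,410,270,4,'pics/s4.png')
c=env.camera('top'); crop(c['img'],235,160,435,300,4,'pics/t4.png')
E
```

```text
time: 4.87
position: [0.5229, 0.0223, 0.1011]
tool_rot: [[-1.0, 0.012, -0.002], [0.012, 1.0, -0.001], [0.002, -0.001, -1.0]]
wrist_force: [2.5, 0.6, -0.2]
opening: 0.0857
time: 5.28
position: [0.5717, -0.1289, 0.1765]
tool_rot: [[-1.0, 0.01, 0.007], [0.01, 1.0, 0.0], [-0.007, 0.0, -1.0]]
wrist_force: [-0.4, -0.2, 0.0]
opening: 0.0257
time: 5.7
position: [0.6022, -0.2165, 0.0947]
tool_rot: [[-1.0, 0.015, -0.004], [0.015, 1.0, -0.0], [0.004, -0.0, -1.0]]
wrist_force: [-1.2, 1.0, -1.4]
opening: -0.0001
```

View pics/s4.png

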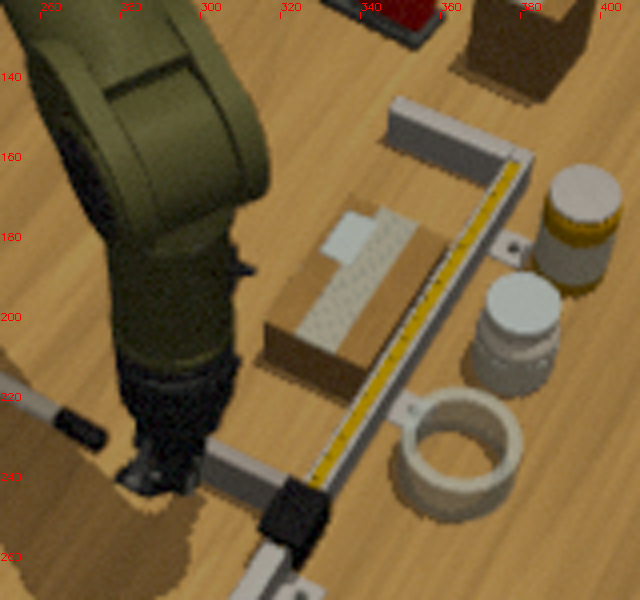

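View pics/t4.png

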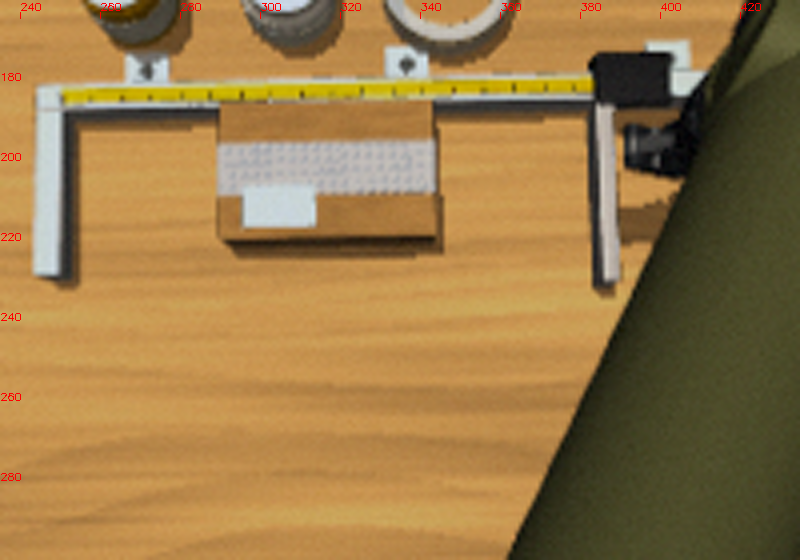

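The parcel lies flush on the back rail (top crop, columns 218–435), about 110 mm from the end stop. The finger at about (397,197) is clear to the right of the blade. Next: lower and push the jaw towards +y.

```bash
python3 -m inch '[[[0,0,-1.2],[0,0,0]],[[0,0,-2.2],[0,0,0]],[[0,0,-2.6],[0,0,0]],[[0,0,-2.6],[0,0,0]]]'; python3 -m inch '[[[0,0.4,0],[0,0,0]],[[0,0.8,0],[0,0,0]],[[0,1.1,0],[0,0,0]],[[0,1.3,0],[0,0,0]],[[0,1.5,0],[0,0,0]]]';python3 -m inch '[[[0,0.25,0],[0,0,0]],[[0,0.5,0],[0,0,0]],[[0,0.8,0],[0,0,0]],[[0,1.1,0],[0,0,0]],[[0,1.4,0],[0,0,0]]]'
```

```text
time: 6.13
position: [0.6039, -0.2131, 0.0329]
tool_rot: [[-1.0, 0.01, -0.002], [0.01, 1.0, 0.001], [0.002, 0.001, -1.0]]
wrist_force: [1.1, 0.5, -0.7]
opening: -0.0001
time: 6.55
position: [0.6058, -0.1771, 0.0354]
tool_rot: [[-1.0, 0.01, 0.003], [0.01, 1.0, -0.001], [-0.003, -0.001, -1.0]]
wrist_force: [1.0, -3.6, 2.0]
opening: 0.0002
time: 6.97
position: [0.6044, -0.142, 0.034]
tool_rot: [[-1.0, 0.012, 0.0], [0.012, 1.0, -0.0], [-0.0, -0.0, -1.0]]
wrist_force: [0.9, -3.0, 1.5]
opening: 0.0
```

```bash
python3 -m inch '[[[0,0.35,0],[0,0,0]],[[0,0.7,0],[0,0,0]],[[0,1.05,0],[0,0,0]],[[0,1.4,0],[0,0,0]],[[0,1.7,0],[0,0,0]]]'; python3 -m inch '[[[0,0.2,0],[0,0,0]],[[0,0.4,0],[0,0,0]],[[0,0.6,0],[0,0,0]],[[0,0.8,0],[0,0,0]],[[0,1.0,0],[0,0,0]]]';python3 -m inch '[[[0,0.2,0],[0,0,0]],[[0,0.4,0],[0,0,0]],[[0,0.6,0],[0,0,0]],[[0,0.8,0],[0,0,0]],[[0,1.0,0],[0,0,0]]]'
python3 - <<'E'
from h import *
c=env.camera('scene'); crop(c['img'],250,120,410,270,4,'pics/s5.png')
c=env.camera('top'); crop(c['img'],235,160,435,300,4,'pics/t5.png')
E
```

```text
time: 7.38
position: [0.6044, -0.0986, 0.0337]
tool_rot: [[-1.0, 0.011, -0.0], [0.011, 1.0, 0.0], [0.0, 0.0, -1.0]]
wrist_force: [2.0, -2.9, 1.0]
opening: -0.0003
time: 7.8
position: [0.6042, -0.0748, 0.0337]
tool_rot: [[-1.0, 0.012, -0.0], [0.012, 1.0, -0.0], [0.0, -0.0, -1.0]]
wrist_force: [1.4, -3.7, -0.0]
opening: 0.0001
time: 8.22
position: [0.6044, -0.0509, 0.0338]
tool_rot: [[-1.0, 0.013, 0.0], [0.013, 1.0, -0.001], [-0.0, -0.001, -1.0]]
wrist_force: [3.3, -4.5, 0.5]
opening: -0.0002
```

View pics/s5.png

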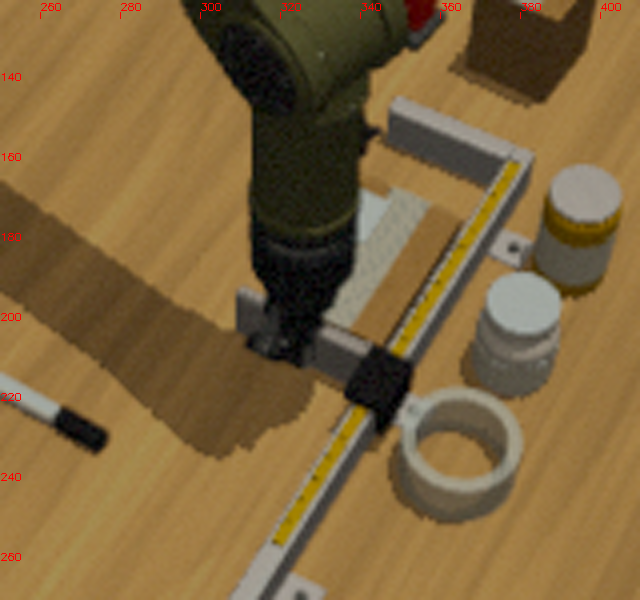

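View pics/t5.png

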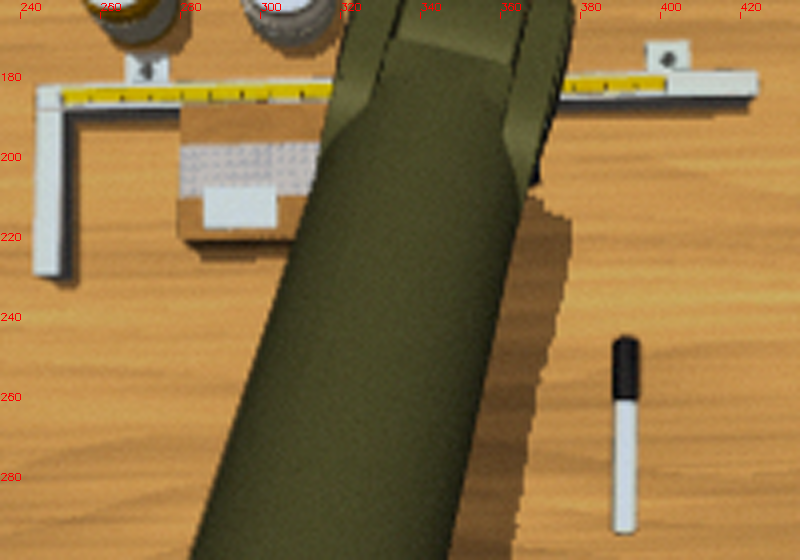

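The jaw has met the parcel and is carrying it along; the parcel stays square and its left edge is now at about column 280.

```bash
python3 -m inch '[[[0,0.25,0],[0,0,0]],[[0,0.5,0],[0,0,0]],[[0,0.75,0],[0,0,0]],[[0,1.0,0],[0,0,0]],[[0,1.25,0],[0,0,0]]]'; python3 -m inch '[[[0,0.25,0],[0,0,0]],[[0,0.5,0],[0,0,0]],[[0,0.75,0],[0,0,0]],[[0,0.95,0],[0,0,0]],[[0,1.1,0],[0,0,0]]]';python3 -m inch '[[[0,0.1,0],[0,0,0]],[[0,0.2,0],[0,0,0]],[[0,0.3,0],[0,0,0]],[[0,0.4,0],[0,0,0]]]'
```

```text
time: 8.73
position: [0.6042, -0.02, 0.0338]
tool_rot: [[-1.0, 0.013, 0.0], [0.013, 1.0, -0.002], [-0.0, -0.002, -1.0]]
wrist_force: [3.2, -5.1, -0.7]
opening: -0.0001
time: 9.15
position: [0.6044, 0.008, 0.0338]
tool_rot: [[-1.0, 0.012, 0.0], [0.012, 1.0, -0.001], [-0.0, -0.001, -1.0]]
wrist_force: [3.0, -5.2, -1.0]
opening: -0.0001
time: 9.48
position: [0.6044, 0.0174, 0.0338]
tool_rot: [[-1.0, 0.013, 0.0], [0.013, 1.0, -0.002], [-0.0, -0.002, -1.0]]
wrist_force: [3.3, -4.4, -2.1]
opening: 0.0001
```

```bash
python3 -m inch '[[[0,0.08,0],[0,0,0]],[[0,0.16,0],[0,0,0]],[[0,0.24,0],[0,0,0]],[[0,0.32,0],[0,0,0]]]'; python3 -m inch '[[[0,0.05,0],[0,0,0]],[[0,0.1,0],[0,0,0]],[[0,0.1,0],[0,0,0]]]'
python3 - <<'E'
from h import *
c=env.camera('scene'); crop(c['img'],250,120,410,270,4,'pics/s6.png')
c=env.camera('top'); crop(c['img'],235,160,435,300,4,'pics/t6.png')
E
```

```text
time: 9.82
position: [0.6044, 0.0254, 0.0337]
tool_rot: [[-1.0, 0.013, 0.0], [0.013, 1.0, -0.002], [-0.0, -0.002, -1.0]]
wrist_force: [3.6, -5.2, -0.5]
opening: 0.0002
time: 10.07
position: [0.6044, 0.0283, 0.0337]
tool_rot: [[-1.0, 0.012, 0.0], [0.012, 1.0, -0.001], [-0.0, -0.001, -1.0]]
wrist_force: [3.9, -3.8, -0.5]
opening: 0.0001
```

View pics/t6.png

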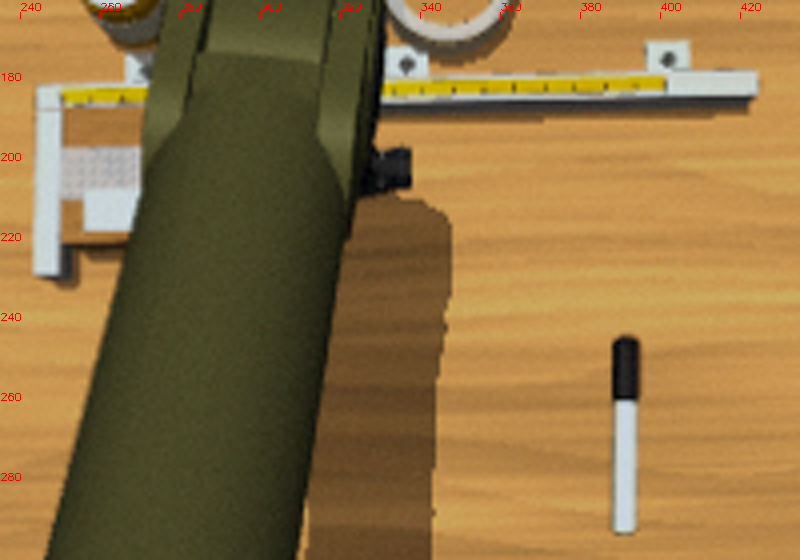

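The parcel's left face is about at the end stop (column 250). I'll creep until the force confirms it.

```bash
python3 -m inch '[[[0,0.04,0],[0,0,0]],[[0,0.08,0],[0,0,0]],[[0,0.08,0],[0,0,0]]]'; python3 -m inch '[[[0,0.04,0],[0,0,0]],[[0,0.08,0],[0,0,0]],[[0,0.08,0],[0,0,0]]]'
```

```text
time: 10.42
position: [0.6044, 0.03, 0.0338]
tool_rot: [[-1.0, 0.013, 0.0], [0.013, 1.0, -0.001], [-0.0, -0.001, -1.0]]
wrist_force: [4.0, -4.4, -0.6]
opening: -0.0002
time: 10.67
position: [0.6044, 0.0315, 0.0338]
tool_rot: [[-1.0, 0.013, 0.0], [0.013, 1.0, -0.002], [-0.0, -0.002, -1.0]]
wrist_force: [3.9, -5.4, -0.3]
opening: 0.0002
```

```bash
python3 -m inch '[[[0,0.04,0],[0,0,0]],[[0,0.08,0],[0,0,0]],[[0,0.08,0],[0,0,0]]]'; python3 -m inch '[[[0,0.04,0],[0,0,0]],[[0,0.04,0],[0,0,0]]]'; python3 -m inch '[[[0,0.04,0],[0,0,0]],[[0,0.04,0],[0,0,0]]]'
```

```text
time: 10.92
position: [0.6044, 0.0315, 0.0338]
tool_rot: [[-1.0, 0.014, 0.0], [0.014, 1.0, -0.004], [-0.0, -0.004, -1.0]]
wrist_force: [3.7, -8.1, -0.6]
opening: 0.0003
time: 11.08
position: [0.6044, 0.0315, 0.0338]
tool_rot: [[-1.0, 0.015, 0.0], [0.015, 1.0, -0.005], [-0.0, -0.005, -1.0]]
wrist_force: [3.5, -8.8, -0.9]
opening: -0.0
time: 11.25
position: [0.6044, 0.0316, 0.0338]
tool_rot: [[-1.0, 0.015, 0.0], [0.015, 1.0, -0.006], [-0.001, -0.006, -1.0]]
wrist_force: [2.9, -10.9, -1.1]
opening: -0.0001
```

Stopped firmly at y = 0.0315 with the force rising. Retreat and inspect.

```bash
python3 -m inch '[[[0,-0.3,0],[0,0,0]],[[0,-1.0,0],[0,0,0]],[[0,-1.6,0.3],[0,0,0]],[[0,-1.8,1.8],[0,0,0]],[[0,-1.8,3.3],[0,0,0]]]';python3 -m inch '[[[0,-1.0,1],[0,0,0]],[[0,-2.5,2],[0,0,0]],[[0,-4,2],[0,0,0]],[[0,-5.5,2],[0,0,0]],[[0,-7,2],[0,0,0]]]';python3 -m inch '[[[0,-1.5,0],[0,0,0]],[[0,-3,0],[0,0,0]],[[0,-3,0],[0,0,0]],[[0,-3,0],[0,0,0]]]'
python3 - <<'E'
from h import *
c=env.camera('scene'); crop(c['img'],250,120,410,270,4,'pics/s7.png')
cv2.imwrite('pics/scene7.png',c['img'][:,:,::-1])
c=env.camera('top'); crop(c['img'],235,165,345,265,7,'pics/t7.png'); cv2.imwrite('pics/top7.png',c['img'][:,:,::-1])
E
```

```text
time: 11.67
position: [0.6013, -0.01, 0.1155]
tool_rot: [[-1.0, 0.015, -0.007], [0.015, 1.0, -0.001], [0.007, -0.001, -1.0]]
wrist_force: [1.0, 1.1, 0.5]
opening: 0.0002
time: 12.08
position: [0.6039, -0.1838, 0.1676]
tool_rot: [[-1.0, 0.011, 0.001], [0.011, 1.0, 0.002], [-0.001, 0.002, -1.0]]
wrist_force: [0.6, 0.1, -0.4]
opening: 0.0003
time: 12.42
position: [0.6023, -0.2611, 0.1666]
tool_rot: [[-1.0, 0.018, -0.001], [0.018, 1.0, 0.0], [0.001, 0.0, -1.0]]
wrist_force: [0.0, -0.3, -0.9]
opening: 0.0002
```

View pics/s7.png

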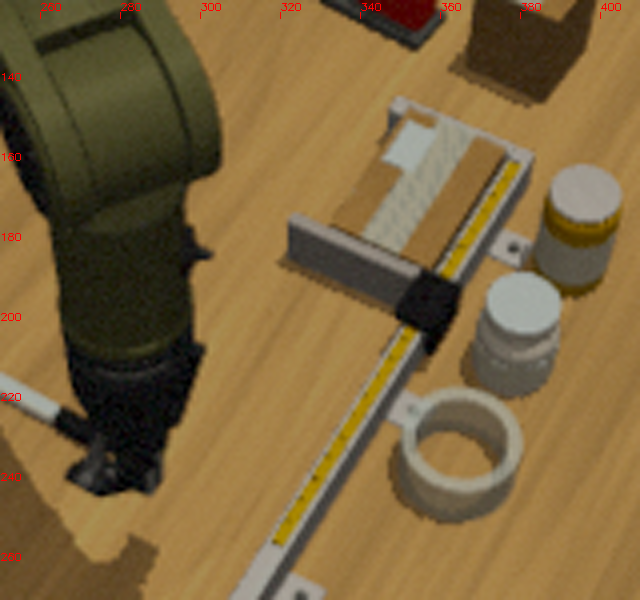

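View pics/t7.png

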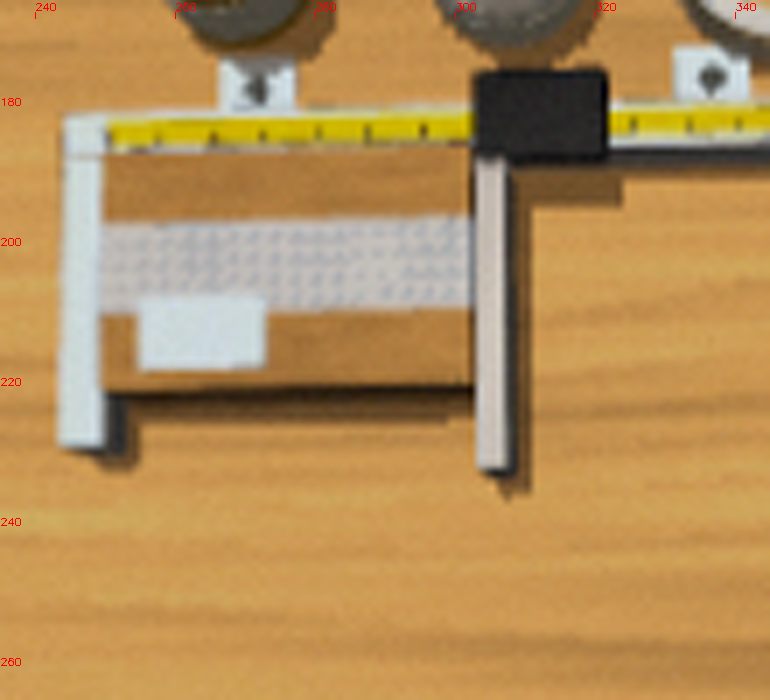

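View pics/top7.png

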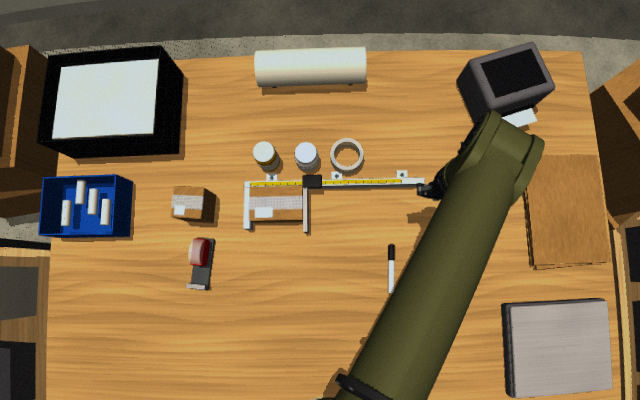

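Both views show the parcel seated between end stop and jaw. Top crop: its front edge runs from (105,387) to (470,383), nearly parallel to the rail. Now the numbers.

Run:
```python
from h import *
c=env.camera('top'); s=env.camera('scene')
img=c['img'].astype(int)
f=lambda a,x0,y0,k:[(x0+(u+.5)/k-.5,y0+(v+.5)/k-.5) for u,v in a]
P=onz(c,f([(105,388),(470,384)],235,165,7),.06);print('front',P.round(4).tolist())
R=onz(c,f([(105,153),(470,143),(103,158),(105,448)],235,165,7),.045);print('rail/stop z45',R.round(4).tolist())
print('jaw face', onz(c,f([(474,160),(477,468)],235,165,7),.056).round(4).tolist())
print('scene rail front top', onz(s,f([(520,155),(440,270)],250,120,4),.045).round(4).tolist())
print('scene parcel far top', onz(s,f([(508,153),(412,267)],250,120,4),.06).round(4).tolist())
# expected pixel of front-edge if flush: corner from TCP contact
for x in (.570,.572,.574): print(x,proj(c,[[x,.13,.06]]))
for v in range(214,226): print(v,img[v,270:296:6].sum(1)//3 if 0 else img[v,275:300].mean(0).round().tolist())
```

```text
front [[0.5712, 0.1948, 0.06], [0.5693, 0.0595, 0.06]]
rail/stop z45 [[0.6629, 0.1988, 0.045], [0.6627, 0.0595, 0.045], [0.661, 0.1995, 0.045], [0.5504, 0.198, 0.045]]
jaw face [[0.6539, 0.0572, 0.056], [0.5387, 0.0577, 0.056]]
scene rail front top [[0.6703, 0.2047, 0.045], [0.6644, 0.0682, 0.045]]
scene parcel far top [[0.6647, 0.1897, 0.06], [0.648, 0.0498, 0.06]]
0.57 [[274.44984862 219.8520876 ]]
0.572 [[274.44707496 219.08134909]]
0.574 [[274.44434121 218.31105245]]
214 [172.0, 121.0, 62.0]
215 [173.0, 122.0, 62.0]
216 [172.0, 122.0, 62.0]
217 [169.0, 120.0, 61.0]
218 [167.0, 119.0, 59.0]
219 [140.0, 98.0, 49.0]
220 [49.0, 34.0, 18.0]
221 [49.0, 34.0, 17.0]
222 [74.0, 52.0, 29.0]
223 [100.0, 71.0, 39.0]
224 [103.0, 74.0, 40.0]
225 [148.0, 107.0, 57.0]
```

The checks agree, so I'm handing in.

Run:
```python
from cell import env
print(env.close_job())
```

```text
the job is handed in; nothing more can be done
None
```

The carton is in the gauge corner, against the back rail and the end stop, with the sliding jaw up against its other end. I handed the job in at about 12.5 s of the 54 s allowed; no verdict was reported.

**What I did:** I pushed the carton's near face with both open fingertips, which squared it and took it to the back rail. It stopped there at about 16 N. Then, with the gripper shut, I pushed the jaw from its outer side so that it carried the carton to the end stop. I stopped at about 11 N, when nothing moved any further, and backed off clear.

**Last checks (top camera):**
- **Back rail:** the carton's front edge is at x ≈ 0.570–0.571 m. The rail face is at about 0.661–0.663 m and the carton is 90 mm deep, so it is flush within 1–2 mm of camera error.
- **End stop and jaw:** the jaw face is at y ≈ 0.0575 m and the end stop at about 0.197–0.199 m. That leaves roughly 140–141 mm for the 140 mm carton.
- **Squareness:** the carton's front edge is about 0.014 rad off the world axis, and the gauge is turned about 0.01 rad the same way.
- **Other objects:** by eye, nothing else on the bench had moved.

**Disagreement:** the scene camera was rougher. Its hand-picked edge points differed from the top view by up to about 10–15 mm, and its carton edge read about 0.12 rad out of square. I relied on the top view and the contact positions instead.

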